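# Wedge the catch, take the dosing cup to the scale

### The arm

A 7-joint arm with a two-finger parallel gripper is mounted at the origin on the work surface. World frame = base frame: x ahead of the robot, y to its left, z up, the work surface at z = 0. Lengths are in mm, angles in rad, forces in N, time in s.
With the tool pointing down it reaches from about 400 to 900 mm from the base axis. Payload 5.5 kg.
Tool frame: the origin (TCP) lies on the front face of the gripper's body, between the roots of the fingers; the fingertips stand 66 mm ahead of it and the grasp point (between the pads) lies 47 mm ahead of it; z points along the fingers, y is the line along which they close (so a half turn about z gives the same grasp; the last joint's range is limited). The gripper opens to 92 mm and grips with 3 to 60 N. Pads are 19 mm wide; open, the fingers measure 130 mm over their backs; the gripper's body (75 mm by 190 mm) begins 47 mm behind the grasp point.
Start: joints at [-0.855, 0.501, -0.427, 1.55, 0.221, 1.138, -0.21], TCP at [284.331, 584.512, 292.229] pointing down, gripper open.
Joint ranges: [-2.88, 2.88], [-0.31, 2.03], [-1.54, 1.56], [0.2, 2.42], [-1.41, 4.55], [0.19, 2.02], [-2.57, 2.57]. Speed limits (rad/s): [2.57, 2.57, 3.14, 3.14, 3.14, 3.14, 3.14].

### API

Orientations are given as [roll, pitch, yaw] about the fixed x, y, z axes, in that order (R = Rz(yaw) Ry(pitch) Rx(roll)).
In Python, from station import robot, viewer gives the robot as it stands.
- The arm moves only by the tool apply_moves, never from a script. Its argument "increments" is a list of rows, each an object of numbers: "tx", "ty", "tz": the shift along the world's x, y, z in mm; "rx", "ry", "rz": the turn, a rotation vector about the world's x, y, z in degrees. A call has 1 to 5 rows; each row is the pose to reach, as a shift and turn from the pose commanded when the call began; what a row does not reach only later rows make up. A row lasts 1/12 s, in which the tool goes at most 41.7 mm and 7.16 degrees, less where a joint would pass 70% of its speed; a pose out of reach is approached as far as the arm can. A call with a gripper value outside its range is refused whole. "jaw" is the opening, from 0 (shut) to 1 (fully open), set as the call begins (left out, the last holds). The fingers move at their own pace and stop on an object; the grip force is fixed at half the most. Time passes only in rows, so rows that repeat a pose let the fingers close. It gives the time, the measured TCP pose, the force, the opening and the grip force at its end, in the units of the state.
- robot.sense(): the state, without advancing time (a new reading comes with each control period).
- viewer.grab_frame(name): name is "scene" or "top"; returns a dict with "color" (384x512x3 uint8, red, green, blue), "z_map" (384x512 float32, mm along the optical axis (not along the pixel's ray), 0 where there is no reading), "K" (3x3 intrinsics, pixels), "world_from_camera" (4x4, takes a point from camera to world coordinates). Camera axes: x right, y down, z forward; pixel columns grow to the right and rows downward; lengths in mm; the calibration is good to about 2 mm. A picture is of the moment at which its call begins.
- robot.hand_in(): hands the job in; it is judged then, once.
The state is a dict: "time": time; "joint_pos": joint angles; "dq": joint speeds; "joint_torque": joint torques, N m; "position": TCP position; "orientation": TCP orientation; "wrist_force": force on the tool from outside, world axes, zero at the start; "wrist_torque": the same for the moment, N m; "gripper_width": finger opening in mm; "gripper_force": force on a finger pad.
Only numpy, scipy, OpenCV 4.12 (cv2) and the standard library are available. Lean on these libraries where they do the work, as an engineer would, in place of code of your own. Each camera call takes 0.05 s, during which the arm holds its last target. There are 200 camera calls.

### The job

The dosing cup is locked in its dock by a sprung orange catch. Push the thick light-wood wedge nose first between the dock's white post and the catch until it is well home and holds the catch open by itself, let go of it and leave it there. Then lift the cup straight out by its knob, keeping it upright, and stand it in the middle of the scale.

Things in the scene. Friction and masses are not known exactly. Their poses are not given: they have to be found in the camera images.
- wedge: Light-wood wedge with a red tail band, lying on the counter: 150 long, 34 wide, 36 high, 90 g. Origin on its underside, on its middle line; x to the nose (tip x=+65, tail end x=-85), z up. Sides parallel up to x=+25, then tapering evenly to a 6 wide nose. Grip across its width near x=-60. Bystanders: a dark wedge only 12 wide, too thin, and a brush. All mm.
- dock: White fixed dock. Origin on the counter; x = push direction, y = the way the catch opens. Wedge home: lying on the counter, its origin 0 to 12 mm past this one, x axes in line (cradle wall stops it at 16). White post: face at y=-17, x -15 to 35, 42 high; it does not yield, so enter about 4 mm to +y. Dark spring housing x 0-49, y 52-72, 42 high. Cup cradle at x=130, y=-35, 95 square, 13 high.
- catch (a joint): Slide of the orange sprung catch, m: 0 shut, 0.018 with the wedge home, 0.030 at most; spring 3 to 7 N. Jaw 41 mm high; when shut its face is at dock y=-1 mm from x=15 to 35, flaring to y=+13 at x=-15: with the post, a mouth 30 mm wide narrowing to 16. Its tongue, 16 to 24 mm above the counter, locks 9 mm over the cup's foot when shut; with the wedge home it is 9 mm clear.
- cup: Steel dosing cup with fixed black lid and knob, upright in the cradle, 6 mm above the counter. Origin at the centre of its underside, z up. Foot disc 76 mm diameter, 8 thick; body 50 mm; lid 54 mm, its top at height 103; upright round knob 26 mm diameter from height 103 to 140. 0.2 to 0.4 kg. Raise it 40 mm straight up to clear the dock.
- scale: White coffee scale with a black square top, fixed on the counter, 130 x 130 mm. Origin at the centre of its underside; the flat top is 24 mm above it.
Mind the look-alikes: they are no part of the job. What is shaped like the wedge but purple or turquoise is not meant.

How it is judged:
By the outcome, as a careful person would: the job done as asked, in the order asked, and still so for the second after the job is handed in, with the robot touching nothing.
It also fails if it takes over 58 s, if anything falls off the work surface, if the arm or the gripper's body presses on something with over 40 N, if the wrist force passes 120 N, or if a joint passes its speed limit or range.

## Working session

There is one attempt and no reset: what is moved stays moved. The work goes in short steps, Python scripts to look and compute and a tool call to move; the robot and the scene stay as the last step left them, time stands still between calls to the robot, and variables do not carry over. Pictures are saved under pics/ and viewed, at most 10 in all, crops included, and the job is handed in when it is done.

Besides the shell and the picture viewer there is one more tool, called as name(argument=value, ...) on one line, values as JSON. apply_moves: Moves the arm, as the interface text tells. Its arguments: {"type":"object","properties":{"increments":{"type":"array","items":{"type":"object","properties":{"tx":{"type":"number"},"ty":{"type":"number"},"tz":{"type":"number"},"rx":{"type":"number"},"ry":{"type":"number"},"rz":{"type":"number"}}}},"jaw":{"type":"number"}},"required":["increments"]}

```bash
ls && mkdir -p pics
cat > h.py <<'E'
import numpy as np, cv2
from station import robot, viewer
def grab(n):
    f=viewer.grab_frame(n); np.savez(f'{n}.npz',**f); return f
def load(n): return dict(np.load(f'{n}.npz'))
def ray(f,uv,z):
    K,T=f['K'],f['world_from_camera']
    uv=np.atleast_2d(np.array(uv,float))
    d=(np.linalg.inv(K)@np.c_[uv,np.ones(len(uv))].T).T@T[:3,:3].T
    o=T[:3,3]; return o+d*((z-o[2])/d[:,2])[:,None]
def cloud(f):
    K,T,z=f['K'],f['world_from_camera'],f['z_map']
    v,u=np.mgrid[:z.shape[0],:z.shape[1]]
    p=np.stack([(u-K[0,2])/K[0,0]*z,(v-K[1,2])/K[1,1]*z,z],-1)
    w=p@T[:3,:3].T+T[:3,3]; w[z<=0]=np.nan; return w
def save(f,name,box=None,s=1):
    c=f['color'][:,:,::-1]
    if box: u0,v0,u1,v1=box; c=c[v0:v1,u0:u1]
    cv2.imwrite(f'pics/{name}.png',cv2.resize(c,None,fx=s,fy=s,interpolation=cv2.INTER_CUBIC))
E
python3 - <<'E'
from h import *
print(robot.sense())
for n in ('top','scene'):
    f=grab(n); save(f,n+'0',s=1.5); print(f['K'],f['world_from_camera'])
E
```

```text
pics
{'time': 0.0, 'joint_pos': array([-0.85480887,  0.50182559, -0.42679792,  1.55147081,  0.22080834,
        1.13832023, -0.21029811]), 'dq': array([ 0.00090505, -0.00157119,  0.00051433, -0.00146261,  0.00091022,
        0.00125623,  0.00030935]), 'joint_torque': array([-6.49405069e-05, -5.66603279e+01, -5.81650391e+00, -2.79117322e+01,
       -6.87438576e-02,  3.09514801e-02,  1.79762274e-04]), 'position': array([284.14255726, 583.94878009, 291.18413686]), 'orientation': array([-3.13962936e+00, -4.94677532e-05,  2.68887543e+00]), 'wrist_force': array([-0.21132406,  0.2860729 ,  0.04006238]), 'wrist_torque': array([-0.03182348,  0.00602227, -0.0335074 ]), 'gripper_force': 0.0, 'gripper_width': 92.50540872223388}
[[412.90027464   0.         255.05433151]
 [  0.         412.90027464 192.96575895]
 [  0.           0.           1.        ]] [[-2.15021450e-02 -9.95251632e-01  9.49307461e-02  3.29344554e+02]
 [-9.99768694e-01  2.13607907e-02 -2.50508542e-03  8.32023887e+01]
 [ 4.65394555e-04 -9.49626527e-02 -9.95480727e-01  1.20645752e+03]
 [ 0.00000000e+00  0.00000000e+00  0.00000000e+00  1.00000000e+00]]
[[379.98386333   0.         252.98722181]
 [  0.         379.98386333 189.94161274]
 [  0.           0.           1.        ]] [[-9.81511043e-02  5.46789755e-01 -8.31497038e-01  1.34391731e+03]
 [ 9.94945597e-01  7.17189299e-02 -7.02826713e-02  1.78521081e+02]
 [ 2.12042332e-02 -8.34192639e-01 -5.51065351e-01  6.49092752e+02]
 [ 0.00000000e+00  0.00000000e+00  0.00000000e+00  1.00000000e+00]]
```

View pics/top0.png

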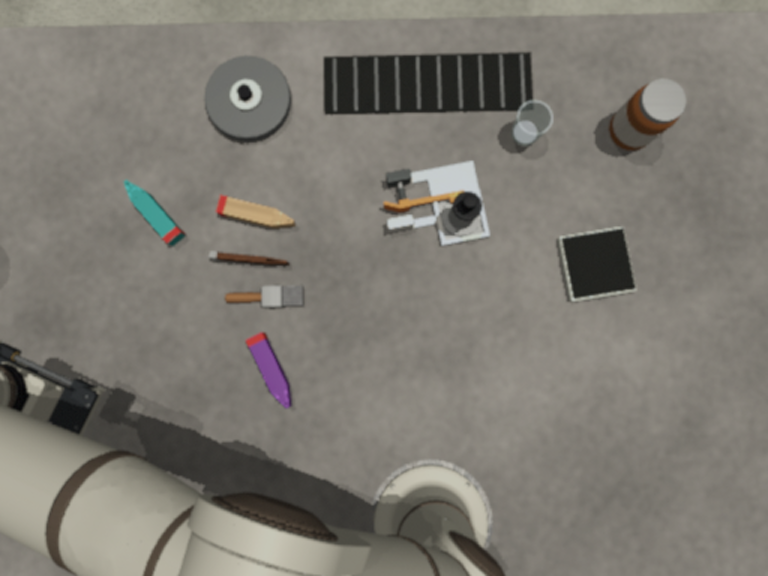

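View pics/scene0.png

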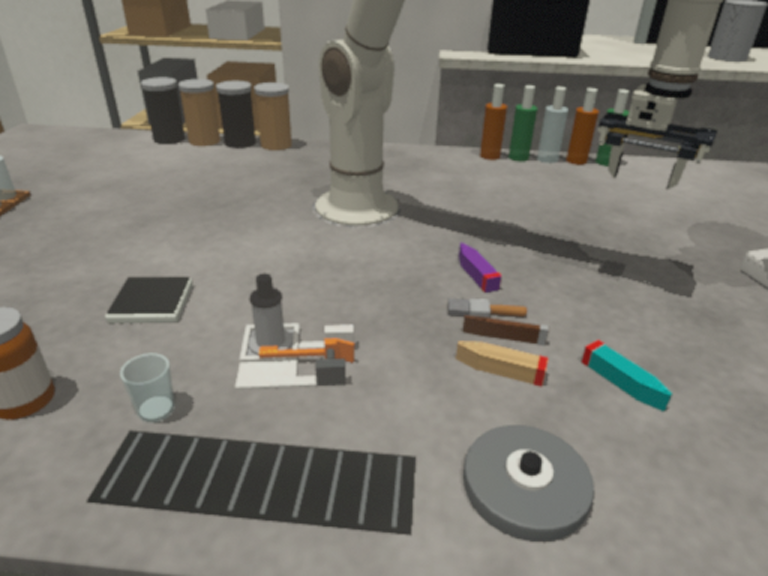

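Top picture (1.5x pixels): wedge-shaped candidates are light wood with a red tail at (255,213), dark thin at (250,258), purple at (270,370) and turquoise at (153,213). The brush is at (265,297). Light wood with a red tail fits the description. The dock is around (440,205) with post (400,222), housing (398,178) and cup (465,210), and the scale is at (597,264).

Run:
```python
from h import *
f=load('top'); save(f,'crop',(135,95,335,215),4)
w=cloud(f); hsv=cv2.cvtColor(f['color'],cv2.COLOR_RGB2HSV); H,S,V=[hsv[...,i].astype(int) for i in range(3)]
v,u=np.mgrid[:384,:512]
def reg(u0,v0,u1,v1): return (u>=u0)&(u<u1)&(v>=v0)&(v<v1)
Z=w[...,2]
# wedge
m=reg(140,125,200,155)&(S>70)&(Z>31)
p=w[m]; print('wedge n',m.sum(),'z',np.nanmedian(Z[m]))
def rect(m,name):
    p=w[m][:,:2].astype(np.float32); r=cv2.minAreaRect(p); print(name,m.sum(),'z',np.round(np.median(Z[m]),1),r, 'box',cv2.boxPoints(r).round(0).tolist()); return r
rect(m,'wedge top')
red=m&((H<6)|(H>174))&(S>140); print('red c',w[red].mean(0),red.sum(),'all mean',p.mean(0))
c,s,_=np.linalg.svd(p[:,:2]-p[:,:2].mean(0),full_matrices=False); print('axis',_[0])
# dock
d=reg(250,100,340,170)
rect(d&(Z>36)&(Z<46)&(S<60)&(V>150)&(u<300),'post')
rect(d&(Z>36)&(Z<46)&(V<90)&(u<285),'housing')
rect(d&(Z>9)&(Z<17)&(V>120),'cradle')
og=d&(H>5)&(H<25)&(S>120); rect(og&(Z>33)&(Z<46),'orange')
k=d&(Z>138)&(Z<152);print('knob',k.sum(),w[k].mean(0),w[k].min(0),w[k].max(0))
k=d&(Z>103)&(Z<114);print('lid',k.sum(),w[k].mean(0))
s_=reg(365,145,430,205)&(Z>18)&(Z<30); rect(s_,'scale'); 
print('cradle slab lowz', )
```

```text
wedge n 506 z 36.18739363820521
wedge top 506 z 36.2 ((597.0872802734375, 321.7293701171875), (150.61233520507812, 35.02372741699219), 74.76081085205078) box [[560.0, 254.0], [594.0, 244.0], [634.0, 390.0], [600.0, 399.0]]
red c [613.31747843 387.43146323  36.86714946] 43 all mean [598.12620434 329.96025723  36.29091185]
axis [0.26383604 0.96456754]
post 124 z 41.8 ((611.2545166015625, 44.66356658935547), (104.5982894897461, 51.15639114379883), 1.9723165035247803) box [[558.0, 68.0], [560.0, 17.0], [664.0, 21.0], [663.0, 72.0]]
housing 24 z 41.0 ((653.3047485351562, 43.02409362792969), (44.05311965942383, 35.47908401489258), 47.16611099243164) box [[625.0, 39.0], [651.0, 15.0], [681.0, 47.0], [655.0, 71.0]]
cradle 432 z 12.1 ((616.5308227539062, -34.45817565917969), (200.0204620361328, 167.99273681640625), 86.11546325683594) box [[526.0, -129.0], [694.0, -140.0], [707.0, 60.0], [540.0, 71.0]]
orange 60 z 40.2 ((606.3626708984375, 49.492557525634766), (48.955230712890625, 14.739612579345703), 88.93611907958984) box [[599.0, 25.0], [613.0, 25.0], [614.0, 74.0], [599.0, 74.0]]
knob 78 [584.10446983 -75.36498001 146.06738148] [571.89041474 -88.0258229  138.95738022] [596.5537893  -64.05297616 149.88010997]
lid 206 [581.65712324 -73.73589749 109.13585163]
scale 1810 z 24.2 ((486.80084228515625, -336.3761901855469), (127.5589828491211, 128.5584716796875), 7.859288692474365) box [[415.0, -281.0], [432.0, -409.0], [559.0, -391.0], [541.0, -264.0]]
cradle slab lowz
```

View pics/crop.png

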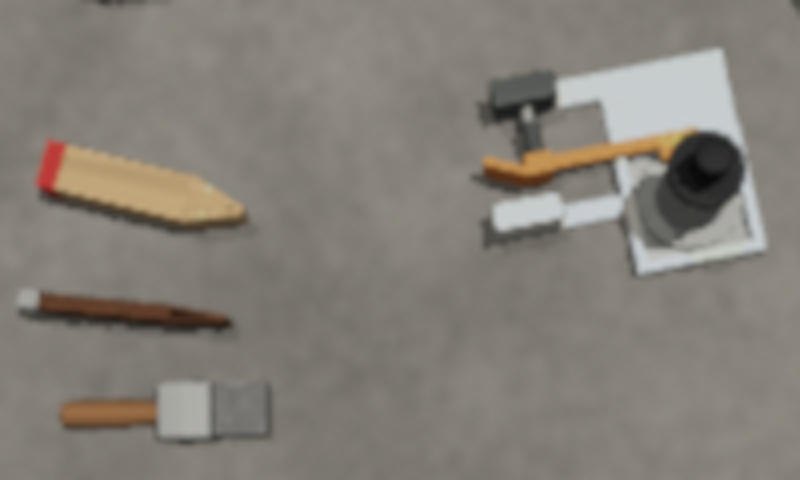

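Crop: the light wedge runs from its red tail at (50,165) to its nose at (245,212), and is clearly the thick one. Post (525,212), orange catch (490–690,160), housing (522,92) and cup knob (712,160). Now I'll refine the dock's pose.

Run:
```python
from h import *
f=load('top'); w=cloud(f); hsv=cv2.cvtColor(f['color'],cv2.COLOR_RGB2HSV); S,V=[hsv[...,i].astype(int) for i in (1,2)]
Z=w[...,2]; v,u=np.mgrid[:384,:512]
d=(u>=250)&(u<340)&(v>=100)&(v<170)
def comps(m,name,mn=15):
    n,l,st,_=cv2.connectedComponentsWithStats(m.astype(np.uint8))
    for i in range(1,n):
        if st[i,4]<mn: continue
        p=w[l==i]; r=cv2.minAreaRect(p[:,:2].astype(np.float32))
        print(name,st[i,4],'uv',_[i].round(),'z',p[:,2].mean().round(1),np.round(r[0],1),np.round(r[1],1),round(r[2],1))
comps(d&(Z>38)&(Z<46)&(u<282),'h42')
comps(d&(Z>8)&(Z<18)&(V>110)&(S<50),'slab')
# cradle outline edges by colour: bottom edge & right edge
m=((V>165)&(S<50)&d).astype(np.uint8)
c=max(cv2.findContours(m,cv2.RETR_EXTERNAL,cv2.CHAIN_APPROX_NONE)[0],key=cv2.contourArea)
h=cv2.convexHull(c); q=cv2.approxPolyDP(h,2,True)[:,0]
P=ray(f,q,13)[:,:2]
for a,b,ua in zip(P,np.roll(P,-1,0),q): e=b-a; print(ua,a.round(1),np.linalg.norm(e).round(1),np.degrees(np.arctan2(e[1],e[0])).round(1))
```

```text
h42 111 uv [266. 116.] z 42.0 [661.9  44.4] [20.  47.2] 9.9
h42 62 uv [266. 135.] z 41.0 [605.9  49. ] [15.5 48.8] 7.4
h42 112 uv [267. 147.] z 42.0 [571.7  43.3] [20.1 49.4] 10.3
slab 28 uv [302. 114.] z 9.4 [678.5 -65.2] [14.7 50.7] 3.2
slab 20 uv [290. 116.] z 9.3 [672.1 -26.9] [20.8 21.3] 87.9
slab 16 uv [279. 115.] z 9.4 [671.4   2.7] [26.6 12.3] 88.7
slab 23 uv [318. 128.] z 12.3 [ 630.1 -112.7] [27.1 10.9] 42.2
slab 322 uv [308. 151.] z 13.1 [579.5 -74.2] [ 85.6 102.3] 9.3
slab 19 uv [298. 137.] z 13.6 [607.5 -50.3] [14.3 15.2] 11.1
[320 131] [ 622.4 -115. ] 97.2 87.0
[287 130] [627.5 -17.9] 44.4 51.2
[275 121] [655.3  16.7] 15.4 9.6
[274 116] [670.5  19.3] 121.7 -78.3
[314 107] [695.2 -99.9] 74.4 -168.3
```

apply_moves(increments=[{"tx": 21.8, "ty": -14.3, "tz": -9.4, "rz": -5.3}, {"tx": 43.6, "ty": -28.6, "tz": -18.8, "rz": -10.6}, {"tx": 65.4, "ty": -42.9, "tz": -28.2, "rz": -15.9}, {"tx": 87.2, "ty": -57.2, "tz": -37.6, "rz": -21.2}, {"tx": 109, "ty": -71.5, "tz": -47, "rz": -26.5}], jaw=1)

```text
invalid input
```

apply_moves(increments=[{"tx": 21.8, "ty": -14.3, "tz": -9.4, "rx": 0, "ry": 0, "rz": -5.3}, {"tx": 43.6, "ty": -28.6, "tz": -18.8, "rx": 0, "ry": 0, "rz": -10.6}, {"tx": 65.4, "ty": -42.9, "tz": -28.2, "rx": 0, "ry": 0, "rz": -15.9}, {"tx": 87.2, "ty": -57.2, "tz": -37.6, "rx": 0, "ry": 0, "rz": -21.2}, {"tx": 109, "ty": -71.5, "tz": -47, "rx": 0, "ry": 0, "rz": -26.5}])

```text
time: 0.52
position: [394.1, 511.9, 244.3]
orientation: [-3.141, 0.0, 2.222]
wrist_force: [0.3, 0.1, 0.4]
gripper_width: 91.6
gripper_force: 0.0
```

apply_moves(increments=[{"tx": 21.8, "ty": -14.3, "tz": -9.4, "rx": 0, "ry": 0, "rz": -5.3}, {"tx": 43.6, "ty": -28.6, "tz": -18.8, "rx": 0, "ry": 0, "rz": -10.6}, {"tx": 65.4, "ty": -42.9, "tz": -28.2, "rx": 0, "ry": 0, "rz": -15.9}, {"tx": 87.2, "ty": -57.2, "tz": -37.6, "rx": 0, "ry": 0, "rz": -21.2}, {"tx": 109, "ty": -71.5, "tz": -47, "rx": 0, "ry": 0, "rz": -26.5}], jaw=1.0)

```text
time: 0.93
position: [503.0, 440.4, 197.3]
orientation: [-3.141, 0.001, 1.759]
wrist_force: [-0.6, 0.8, -0.2]
gripper_width: 91.8
gripper_force: 0.0
```

apply_moves(increments=[{"tx": 21.8, "ty": -14.3, "tz": -9.4, "rx": 0, "ry": 0, "rz": -5.3}, {"tx": 43.6, "ty": -28.6, "tz": -18.8, "rx": 0, "ry": 0, "rz": -10.6}, {"tx": 65.4, "ty": -42.9, "tz": -28.2, "rx": 0, "ry": 0, "rz": -15.9}, {"tx": 87.2, "ty": -57.2, "tz": -37.6, "rx": 0, "ry": 0, "rz": -21.2}, {"tx": 109, "ty": -71.5, "tz": -47, "rx": 0, "ry": 0, "rz": -26.5}])

```text
time: 1.35
position: [611.9, 369.0, 150.1]
orientation: [-3.141, 0.001, 1.297]
wrist_force: [0.7, -0.4, 0.2]
gripper_width: 91.9
gripper_force: 0.0
```

apply_moves(increments=[{"tx": -1.5, "ty": 1.4, "tz": -20, "rx": 0, "ry": 0, "rz": 0.4}, {"tx": -1.5, "ty": 1.4, "tz": -45, "rx": 0, "ry": 0, "rz": 0.4}, {"tx": -1.5, "ty": 1.4, "tz": -65, "rx": 0, "ry": 0, "rz": 0.4}, {"tx": -1.5, "ty": 1.4, "tz": -79, "rx": 0, "ry": 0, "rz": 0.4}, {"tx": -1.5, "ty": 1.4, "tz": -79, "rx": 0, "ry": 0, "rz": 0.4}])

```text
time: 1.77
position: [607.2, 369.9, 67.7]
orientation: [-3.137, 0.005, 1.309]
wrist_force: [-0.4, -1.1, 0.3]
gripper_width: 92.0
gripper_force: 0.0
```

apply_moves(increments=[{"tx": 0, "ty": 0, "tz": 0, "rx": 0, "ry": 0, "rz": 0}, {"tx": 0, "ty": 0, "tz": 0, "rx": 0, "ry": 0, "rz": 0}, {"tx": 0, "ty": 0, "tz": 0, "rx": 0, "ry": 0, "rz": 0}, {"tx": 0, "ty": 0, "tz": 0, "rx": 0, "ry": 0, "rz": 0}, {"tx": 0, "ty": 0, "tz": 0, "rx": 0, "ry": 0, "rz": 0}], jaw=0.0)

```text
time: 2.18
position: [610.5, 371.9, 73.7]
orientation: [3.14, -0.002, 1.308]
wrist_force: [0.1, 0.4, -0.1]
gripper_width: 63.0
gripper_force: 0.0
```

apply_moves(increments=[{"tx": 0, "ty": 0, "tz": 0, "rx": 0, "ry": 0, "rz": 0}, {"tx": 0, "ty": 0, "tz": 0, "rx": 0, "ry": 0, "rz": 0}, {"tx": 0, "ty": 0, "tz": 0, "rx": 0, "ry": 0, "rz": 0}, {"tx": 0, "ty": 0, "tz": 0, "rx": 0, "ry": 0, "rz": 0}, {"tx": 0, "ty": 0, "tz": 0, "rx": 0, "ry": 0, "rz": 0}])

```text
time: 2.6
position: [609.8, 371.5, 72.3]
orientation: [-3.142, -0.0, 1.308]
wrist_force: [-0.8, 0.1, 1.7]
gripper_width: 33.9
gripper_force: 29.9
```

apply_moves(increments=[{"tx": 0, "ty": 0, "tz": 12, "rx": 0, "ry": 0, "rz": 0}, {"tx": 0, "ty": 0, "tz": 30, "rx": 0, "ry": 0, "rz": 0}, {"tx": 0, "ty": -10, "tz": 50, "rx": 0, "ry": 0, "rz": 0}, {"tx": -5, "ty": -25, "tz": 60, "rx": 0, "ry": 0, "rz": 4}, {"tx": -12, "ty": -45, "tz": 60, "rx": 0, "ry": 0, "rz": 8}])

```text
time: 3.02
position: [599.7, 328.9, 136.5]
orientation: [3.136, -0.005, 1.453]
wrist_force: [0.8, -0.0, 0.0]
gripper_width: 33.7
gripper_force: 29.9
```

apply_moves(increments=[{"tx": -6, "ty": -20, "tz": 0, "rx": 0, "ry": 0, "rz": 4}, {"tx": -12, "ty": -45, "tz": 0, "rx": 0, "ry": 0, "rz": 9}, {"tx": -20, "ty": -70, "tz": 0, "rx": 0, "ry": 0, "rz": 14}, {"tx": -28, "ty": -90, "tz": 0, "rx": 0, "ry": 0, "rz": 17}, {"tx": -28, "ty": -95, "tz": 0, "rx": 0, "ry": 0, "rz": 17}])

```text
time: 3.43
position: [568.9, 226.2, 132.5]
orientation: [-3.139, 0.003, 1.743]
wrist_force: [-0.5, -0.5, -0.6]
gripper_width: 34.0
gripper_force: 29.9
```

apply_moves(increments=[{"tx": 0, "ty": 0, "tz": -15, "rx": 0, "ry": 0, "rz": 0}, {"tx": 0, "ty": 0, "tz": -30, "rx": 0, "ry": 0, "rz": 0}, {"tx": 0, "ty": 0, "tz": -42, "rx": 0, "ry": 0, "rz": 0}, {"tx": 0, "ty": 0, "tz": -52, "rx": 0, "ry": 0, "rz": 0}, {"tx": 0, "ty": 0, "tz": -52, "rx": 0, "ry": 0, "rz": 0}])

```text
time: 3.85
position: [568.4, 231.3, 78.1]
orientation: [-3.138, 0.001, 1.745]
wrist_force: [0.2, -1.5, 0.1]
gripper_width: 33.8
gripper_force: 29.9
```

```bash
cat > wq.py <<'E'
from h import *
import sys
O=np.array([596.6,57.8]); th=np.radians(-80); X=np.array([np.cos(th),np.sin(th)]); Y=np.array([-X[1],X[0]])
dock=lambda p:np.c_[(np.atleast_2d(p)[:,:2]-O)@X,(np.atleast_2d(p)[:,:2]-O)@Y]
if __name__=='__main__':
    s=robot.sense(); print(s['time'],s['position'],s['orientation'],s['gripper_width'],s['wrist_force'],'tcp dock',dock(s['position']))
    for n in ('top','scene'):
        f=grab(n); w=cloud(f); hsv=cv2.cvtColor(f['color'],cv2.COLOR_RGB2HSV); H,S,V=[hsv[...,i].astype(int) for i in range(3)]
        d=dock(w.reshape(-1,3)).reshape(384,512,2)
        reg=(d[...,0]>-260)&(d[...,0]<60)&(abs(d[...,1])<45)&(w[...,2]>3)&(w[...,2]<70)
        save(f,sys.argv[1]+n,(150,80,350,230) if n=='top' else (120,120,400,330),3 if n=='top' else 2.5)
        wood=reg&(H>8)&(H<24)&(S>50)&(S<135)&(V>100); red=reg&((H<6)|(H>174))&(S>140)
        og=reg&(H>5)&(H<25)&(S>150)
        for k,m in (('wood',wood),('red',red),('orange',og)):
            if m.sum()>3:
                p=np.c_[d[m],w[...,2][m]]; print(n,k,m.sum(),'min',np.percentile(p,2,0).round(1),'max',np.percentile(p,98,0).round(1))
E
python3 wq.py pre
```

```text
3.85 [568.43711124 231.30582141  78.05109746] [-3.13803153e+00  6.63793342e-04  1.74494846e+00] 33.77644290780298 [ 0.22707896 -1.4677823   0.11957818] tcp dock [[-175.76031243    2.39393851]]
top wood 179 min [-100.1  -11.6   22.5] max [48.1 19.4 46.8]
top orange 55 min [-11.3  -1.1   4.1] max [56.  11.5 41.7]
scene wood 806 min [-156.8  -13.5    9.4] max [34.1 21.4 45.6]
scene red 4 min [-196.1   19.    10.9] max [-193.    21.6   14. ]
scene orange 200 min [-10.8   2.4   6.8] max [57.2 17.  43.6]
```

View pics/pretop.png

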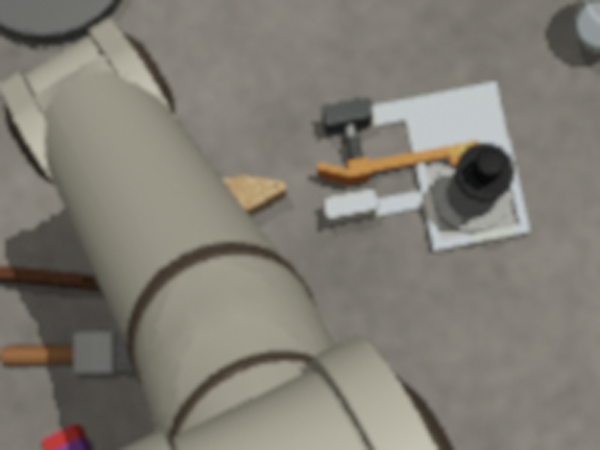

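Run:
```python
from wq import *
for n in ('top','scene'):
    f=load(n); w=cloud(f); hsv=cv2.cvtColor(f['color'],cv2.COLOR_RGB2HSV); H,S,V=[hsv[...,i].astype(int) for i in range(3)]
    d=dock(w.reshape(-1,3)).reshape(384,512,2); Z=w[...,2]
    m=(d[...,0]>-210)&(d[...,0]<-20)&(abs(d[...,1])<30)&(Z>35)&(Z<47)&(S>45)&(V>90)
    p=np.c_[d[m],Z[m]]
    for a in range(-115,-35,10):
        q=p[(p[:,0]>=a)&(p[:,0]<a+10)]
        if len(q)>3: print(n,a,len(q),q[:,1].min().round(1),q[:,1].max().round(1),np.median(q[:,2]).round(1))
    print('max x',p[:,0].max())
```

```text
top -105 15 0.2 19.2 41.7
top -95 35 -12.8 19.7 41.9
top -85 36 -11.8 18.8 41.9
top -75 25 -7.4 12.5 43.3
top -65 20 -5.3 12.4 42.2
top -55 7 -0.6 7.5 40.2
max x -48.963038554802374
scene -115 42 -14.7 20.8 43.5
scene -105 44 -13.5 21.1 44.0
scene -95 43 -13.8 20.9 44.0
scene -85 40 -17.0 19.1 43.5
scene -75 32 -9.1 15.6 43.0
scene -65 23 -2.3 11.5 43.6
scene -55 15 -3.0 8.0 42.7
max x -49.16446793347933
```

The top crop shows the wedge nose at (285,187), aimed at the mouth between post (350,205) and catch (335,172). In dock coordinates the tip is at x≈-49, y≈3.5, and the underside is about 6 mm up. I'll lower it and push.

apply_moves(increments=[{"tx": 0.5, "ty": 0, "tz": -3, "rx": 0, "ry": 0, "rz": 0}, {"tx": 0.5, "ty": 0, "tz": -5.5, "rx": 0, "ry": 0, "rz": 0}, {"tx": 2.6, "ty": -11.8, "tz": -5.5, "rx": 0, "ry": 0, "rz": 0}, {"tx": 4.7, "ty": -23.6, "tz": -5.5, "rx": 0, "ry": 0, "rz": 0}, {"tx": 6.8, "ty": -35.5, "tz": -5.5, "rx": 0, "ry": 0, "rz": 0}])

```text
time: 4.37
position: [577.0, 194.1, 74.9]
orientation: [3.141, 0.001, 1.744]
wrist_force: [-0.2, -1.0, -0.4]
gripper_width: 33.8
gripper_force: 29.9
```

apply_moves(increments=[{"tx": 1.2, "ty": -6.9, "tz": 0, "rx": 0, "ry": 0, "rz": 0}, {"tx": 2.4, "ty": -13.8, "tz": 0, "rx": 0, "ry": 0, "rz": 0}, {"tx": 3.6, "ty": -20.7, "tz": 0, "rx": 0, "ry": 0, "rz": 0}, {"tx": 4.9, "ty": -27.6, "tz": 0, "rx": 0, "ry": 0, "rz": 0}, {"tx": 6.1, "ty": -34.5, "tz": 0, "rx": 0, "ry": 0, "rz": 0}])

```text
time: 4.78
position: [580.4, 162.2, 74.2]
orientation: [-3.138, -0.002, 1.744]
wrist_force: [-5.7, 4.9, -1.1]
gripper_width: 33.8
gripper_force: 30.1
```

apply_moves(increments=[{"tx": 1.2, "ty": -6, "tz": -0.5, "rx": 0, "ry": 0, "rz": 0}, {"tx": 2.2, "ty": -12, "tz": -1, "rx": 0, "ry": 0, "rz": 0}, {"tx": 3.3, "ty": -18, "tz": -1.5, "rx": 0, "ry": 0, "rz": 0}, {"tx": 4.3, "ty": -24, "tz": -1.5, "rx": 0, "ry": 0, "rz": 0}, {"tx": 5.3, "ty": -30, "tz": -1.5, "rx": 0, "ry": 0, "rz": 0}])

```text
time: 5.2
position: [585.1, 132.9, 72.5]
orientation: [-3.136, -0.003, 1.745]
wrist_force: [-7.3, 5.5, 0.3]
gripper_width: 33.9
gripper_force: 30.0
```

apply_moves(increments=[{"tx": 0.9, "ty": -5, "tz": 0, "rx": 0, "ry": 0, "rz": 0}, {"tx": 1.8, "ty": -10, "tz": 0, "rx": 0, "ry": 0, "rz": 0}, {"tx": 2.6, "ty": -15, "tz": 0, "rx": 0, "ry": 0, "rz": 0}, {"tx": 3.2, "ty": -18, "tz": 0, "rx": 0, "ry": 0, "rz": 0}, {"tx": 3.2, "ty": -18, "tz": 0, "rx": 0, "ry": 0, "rz": 0}])

```text
time: 5.62
position: [588.6, 112.1, 72.3]
orientation: [-3.136, -0.0, 1.743]
wrist_force: [-5.4, -0.6, -1.0]
gripper_width: 33.7
gripper_force: 30.0
```

```bash
python3 wq.py home
```

```text
5.6167 [588.58502819 112.11615162  72.32733442] [-3.13581422e+00 -3.52655039e-04  1.74277883e+00] 33.74741410320103 [-5.39617121 -0.62495303 -1.02246261] tcp dock [[-54.88275248   1.53869437]]
top wood 4 min [-256.   -44.9   22.7] max [40.3 29.7 35.3]
scene wood 341 min [-41.2 -16.2   5.6] max [59.4 32.  39.4]
scene red 4 min [-74.6  18.    4.6] max [-69.6  19.9   9.4]
scene orange 195 min [-12.7  22.3   6.3] max [59.2 35.9 43.2]
```

apply_moves(increments=[{"tx": -1, "ty": -0.2, "tz": 0, "rx": 0, "ry": 0, "rz": 0}, {"tx": -1.5, "ty": -0.3, "tz": 0, "rx": 0, "ry": 0, "rz": 0}, {"tx": -1.5, "ty": -0.3, "tz": 0, "rx": 0, "ry": 0, "rz": 0}])

```text
time: 5.97
position: [587.3, 111.9, 72.3]
orientation: [-3.136, 0.0, 1.743]
wrist_force: [-5.3, 0.6, 0.1]
gripper_width: 33.8
gripper_force: 30.0
```

apply_moves(increments=[{"tx": 0, "ty": 0, "tz": 0, "rx": 0, "ry": 0, "rz": 0}, {"tx": 0, "ty": 0, "tz": 0, "rx": 0, "ry": 0, "rz": 0}, {"tx": 0, "ty": 0, "tz": 0, "rx": 0, "ry": 0, "rz": 0}, {"tx": 0, "ty": 0, "tz": 0, "rx": 0, "ry": 0, "rz": 0}, {"tx": 0, "ty": 0, "tz": 0, "rx": 0, "ry": 0, "rz": 0}], jaw=1.0)

```text
time: 6.38
position: [590.5, 113.0, 73.7]
orientation: [3.14, 0.0, 1.744]
wrist_force: [-0.3, -0.2, 0.1]
gripper_width: 62.6
gripper_force: 0.0
```

apply_moves(increments=[{"tx": 0, "ty": 0, "tz": 0, "rx": 0, "ry": 0, "rz": 0}, {"tx": 0, "ty": 0, "tz": 0, "rx": 0, "ry": 0, "rz": 0}, {"tx": 0, "ty": 0, "tz": 0, "rx": 0, "ry": 0, "rz": 0}, {"tx": 0, "ty": 0, "tz": 0, "rx": 0, "ry": 0, "rz": 0}, {"tx": 0, "ty": 0, "tz": 0, "rx": 0, "ry": 0, "rz": 0}])

```text
time: 6.8
position: [589.7, 113.2, 73.2]
orientation: [3.142, -0.0, 1.745]
wrist_force: [-0.7, -0.4, -0.7]
gripper_width: 90.9
gripper_force: 0.0
```

apply_moves(increments=[{"tx": 0, "ty": 0, "tz": 20, "rx": 0, "ry": 0, "rz": 0}, {"tx": 0, "ty": 0, "tz": 55, "rx": 0, "ry": 0, "rz": 0}, {"tx": 0, "ty": 0, "tz": 90, "rx": 0, "ry": 0, "rz": 0}, {"tx": 0, "ty": 0, "tz": 125, "rx": 0, "ry": 0, "rz": 0}, {"tx": 0, "ty": 0, "tz": 160, "rx": 0, "ry": 0, "rz": 0}])

```text
time: 7.22
position: [589.4, 113.1, 234.7]
orientation: [-3.141, -0.0, 1.745]
wrist_force: [1.2, -0.3, 0.4]
gripper_width: 92.0
gripper_force: 0.0
```

apply_moves(increments=[{"tx": 0, "ty": 20, "tz": 10, "rx": 0, "ry": 0, "rz": 0}, {"tx": 0, "ty": 50, "tz": 15, "rx": 0, "ry": 0, "rz": 0}, {"tx": 0, "ty": 85, "tz": 15, "rx": 0, "ry": 0, "rz": 0}, {"tx": 0, "ty": 120, "tz": 15, "rx": 0, "ry": 0, "rz": 0}, {"tx": 0, "ty": 150, "tz": 15, "rx": 0, "ry": 0, "rz": 0}])

```text
time: 7.63
position: [589.3, 265.7, 248.8]
orientation: [3.141, -0.001, 1.745]
wrist_force: [-0.3, 1.2, -0.3]
gripper_width: 91.6
gripper_force: 0.0
```

```bash
python3 wq.py rel
python3 - <<'E'
from wq import *
f=load('top'); w=cloud(f); d=dock(w.reshape(-1,3)).reshape(384,512,2); Z=w[...,2]
hsv=cv2.cvtColor(f['color'],cv2.COLOR_RGB2HSV); H,S,V=[hsv[...,i].astype(int) for i in range(3)]
m=(d[...,0]>-100)&(d[...,0]<80)&(d[...,1]>-25)&(d[...,1]<30)&(Z>30)&(Z<40)&(S>45)
p=d[m]; print(m.sum(), p.min(0),p.max(0)); print(cv2.minAreaRect(p.astype(np.float32)) if m.sum()>4 else '')
k=(abs(w[...,0]-584)<40)&(abs(w[...,1]+76)<40)&(Z>138)&(Z<150); q=w[k]; print('knob',k.sum(),q.mean(0),q.min(0),q.max(0))
E
```

```text
7.6333 [589.31059958 265.65329576 248.76464004] [ 3.14079799e+00 -1.08748746e-03  1.74536217e+00] 91.6269902059887 [-0.28196635  1.19348355 -0.27946201] tcp dock [[-205.96132825   28.91468798]]
top wood 516 min [-62.2 -15.4  23. ] max [55.8 32.2 41.9]
top red 53 min [-77.  -15.1  13.6] max [-65.8  16.   40.1]
top orange 32 min [-13.3  18.8   6. ] max [54.5 31.7 43. ]
scene wood 638 min [-61.2 -17.    5.4] max [57.5 30.3 39. ]
scene red 82 min [-75.  -10.6   6.6] max [-64.   20.4  39.1]
scene orange 191 min [-12.8  17.7   8.1] max [57.5 35.5 43. ]
541 [-77.09699985 -16.17116055] [71.88587797 29.86042381]
((-2.668701171875, 6.887378692626953), (149.0070343017578, 45.77655029296875), 0.48110470175743103)
knob 78 [583.76216595 -75.48534489 145.62097024] [572.34804302 -87.8570555  138.33930616] [596.40850973 -63.77117673 149.9055347 ]
```

View pics/relscene.png

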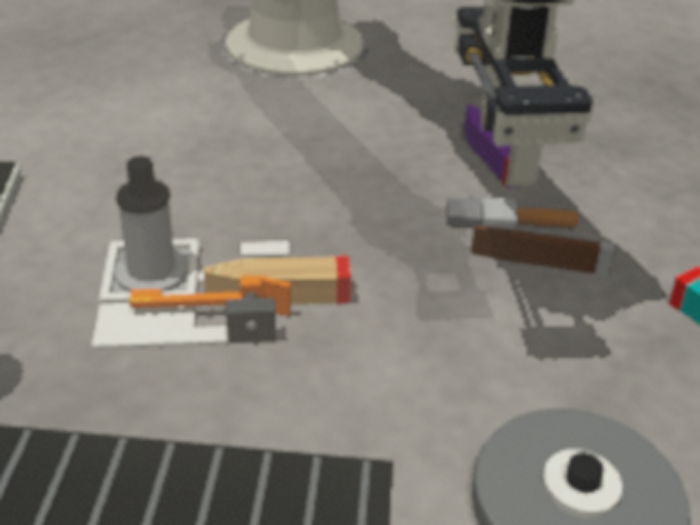

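The wedge sits home: tail at (345,280), nose at (207,272), origin at dock x≈7. It holds the catch open, and the cup is at (150,230). Next is the knob.

apply_moves(increments=[{"tx": -1, "ty": -20, "tz": 0, "rx": 0, "ry": 0, "rz": 0}, {"tx": -2, "ty": -55, "tz": 0, "rx": 0, "ry": 0, "rz": 0}, {"tx": -3, "ty": -92, "tz": 0, "rx": 0, "ry": 0, "rz": 0}, {"tx": -4, "ty": -130, "tz": 0, "rx": 0, "ry": 0, "rz": 0}, {"tx": -5, "ty": -168, "tz": 0, "rx": 0, "ry": 0, "rz": 0}])

```text
time: 8.15
position: [584.3, 93.0, 248.1]
orientation: [-3.141, 0.0, 1.745]
wrist_force: [1.2, -0.1, -0.6]
gripper_width: 91.7
gripper_force: 0.0
```

apply_moves(increments=[{"tx": 0, "ty": -38, "tz": 0, "rx": 0, "ry": 0, "rz": 0}, {"tx": 0, "ty": -76, "tz": 0, "rx": 0, "ry": 0, "rz": 0}, {"tx": 0, "ty": -112, "tz": 0, "rx": 0, "ry": 0, "rz": 0}, {"tx": 0, "ty": -140, "tz": 0, "rx": 0, "ry": 0, "rz": 0}, {"tx": 0, "ty": -160, "tz": 0, "rx": 0, "ry": 0, "rz": 0}])

```text
time: 8.57
position: [583.9, -70.0, 248.2]
orientation: [-3.141, 0.002, 1.74]
wrist_force: [0.9, -0.1, 0.0]
gripper_width: 91.3
gripper_force: 0.0
```

apply_moves(increments=[{"tx": 0, "ty": -12, "tz": 0, "rx": 0, "ry": 0, "rz": 0}, {"tx": 0, "ty": -12, "tz": 0, "rx": 0, "ry": 0, "rz": 0}, {"tx": 0, "ty": -12, "tz": 0, "rx": 0, "ry": 0, "rz": 0}])

```text
time: 8.82
position: [584.6, -76.7, 248.1]
orientation: [-3.142, -0.001, 1.744]
wrist_force: [0.6, -0.3, -0.1]
gripper_width: 91.9
gripper_force: 0.0
```

Centred over the knob (584, -76). Descend 69 mm.

apply_moves(increments=[{"tx": 0, "ty": 0.5, "tz": -15, "rx": 0, "ry": 0, "rz": 0}, {"tx": 0, "ty": 0.5, "tz": -35, "rx": 0, "ry": 0, "rz": 0}, {"tx": 0, "ty": 0.5, "tz": -53, "rx": 0, "ry": 0, "rz": 0}, {"tx": 0, "ty": 0.5, "tz": -64, "rx": 0, "ry": 0, "rz": 0}, {"tx": 0, "ty": 0.5, "tz": -68, "rx": 0, "ry": 0, "rz": 0}])

```text
time: 9.23
position: [583.6, -73.8, 178.1]
orientation: [-3.138, -0.002, 1.748]
wrist_force: [-0.5, -0.1, -0.3]
gripper_width: 91.5
gripper_force: 0.0
```

apply_moves(increments=[{"tx": 0, "ty": 0, "tz": 0, "rx": 0, "ry": 0, "rz": 0}, {"tx": 0, "ty": 0, "tz": 0, "rx": 0, "ry": 0, "rz": 0}])

```text
time: 9.4
position: [585.2, -75.4, 180.7]
orientation: [3.141, -0.0, 1.746]
wrist_force: [-0.4, 0.1, 0.3]
gripper_width: 91.6
gripper_force: 0.0
```

apply_moves(increments=[{"tx": 0, "ty": 0, "tz": 0, "rx": 0, "ry": 0, "rz": 0}, {"tx": 0, "ty": 0, "tz": 0, "rx": 0, "ry": 0, "rz": 0}, {"tx": 0, "ty": 0, "tz": 0, "rx": 0, "ry": 0, "rz": 0}, {"tx": 0, "ty": 0, "tz": 0, "rx": 0, "ry": 0, "rz": 0}, {"tx": 0, "ty": 0, "tz": 0, "rx": 0, "ry": 0, "rz": 0}], jaw=0.0)

```text
time: 9.82
position: [584.9, -76.5, 180.6]
orientation: [3.141, 0.0, 1.744]
wrist_force: [-0.1, 0.6, -0.6]
gripper_width: 63.5
gripper_force: 0.0
```

apply_moves(increments=[{"tx": 0, "ty": 0, "tz": 0, "rx": 0, "ry": 0, "rz": 0}, {"tx": 0, "ty": 0, "tz": 0, "rx": 0, "ry": 0, "rz": 0}, {"tx": 0, "ty": 0, "tz": 0, "rx": 0, "ry": 0, "rz": 0}, {"tx": 0, "ty": 0, "tz": 0, "rx": 0, "ry": 0, "rz": 0}, {"tx": 0, "ty": 0, "tz": 0, "rx": 0, "ry": 0, "rz": 0}])

```text
time: 10.23
position: [584.7, -76.4, 180.2]
orientation: [3.142, -0.0, 1.745]
wrist_force: [-0.6, -0.4, -0.6]
gripper_width: 29.6
gripper_force: 0.0
```

Nearly closed (29.6 of 26). Hold a little longer, then lift slowly.

apply_moves(increments=[{"tx": 0, "ty": 0, "tz": 0, "rx": 0, "ry": 0, "rz": 0}, {"tx": 0, "ty": 0, "tz": 0, "rx": 0, "ry": 0, "rz": 0}, {"tx": 0, "ty": 0, "tz": 0, "rx": 0, "ry": 0, "rz": 0}, {"tx": 0, "ty": 0, "tz": 0, "rx": 0, "ry": 0, "rz": 0}])

```text
time: 10.57
position: [584.5, -76.4, 180.0]
orientation: [-3.141, -0.0, 1.745]
wrist_force: [-1.2, -0.1, -1.0]
gripper_width: 25.4
gripper_force: 30.0
```

apply_moves(increments=[{"tx": 0, "ty": 0, "tz": 3, "rx": 0, "ry": 0, "rz": 0}, {"tx": 0, "ty": 0, "tz": 7, "rx": 0, "ry": 0, "rz": 0}, {"tx": 0, "ty": 0, "tz": 12, "rx": 0, "ry": 0, "rz": 0}, {"tx": 0, "ty": 0, "tz": 17, "rx": 0, "ry": 0, "rz": 0}, {"tx": 0, "ty": 0, "tz": 22, "rx": 0, "ry": 0, "rz": 0}])

```text
time: 10.98
position: [584.8, -76.4, 202.9]
orientation: [3.141, 0.0, 1.745]
wrist_force: [0.6, 1.0, -3.3]
gripper_width: 25.3
gripper_force: 30.0
```

apply_moves(increments=[{"tx": 0, "ty": 0, "tz": 8, "rx": 0, "ry": 0, "rz": 0}, {"tx": 0, "ty": 0, "tz": 18, "rx": 0, "ry": 0, "rz": 0}, {"tx": 0, "ty": 0, "tz": 28, "rx": 0, "ry": 0, "rz": 0}, {"tx": 0, "ty": 0, "tz": 38, "rx": 0, "ry": 0, "rz": 0}, {"tx": 0, "ty": 0, "tz": 43, "rx": 0, "ry": 0, "rz": 0}])

```text
time: 11.4
position: [585.6, -76.4, 247.5]
orientation: [3.139, 0.001, 1.745]
wrist_force: [-0.2, -0.2, -2.5]
gripper_width: 25.4
gripper_force: 30.0
```

apply_moves(increments=[{"tx": -4, "ty": -10, "tz": 0, "rx": 0, "ry": 0, "rz": 0}, {"tx": -11, "ty": -30, "tz": 0, "rx": 0, "ry": 0, "rz": 0}, {"tx": -19, "ty": -52, "tz": 0, "rx": 0, "ry": 0, "rz": 0}, {"tx": -28, "ty": -76, "tz": 0, "rx": 0, "ry": 0, "rz": 0}, {"tx": -38, "ty": -100, "tz": 0, "rx": 0, "ry": 0, "rz": 0}])

```text
time: 11.82
position: [545.7, -177.9, 244.9]
orientation: [-3.141, 0.0, 1.745]
wrist_force: [-0.5, 0.0, -2.8]
gripper_width: 25.7
gripper_force: 30.0
```

apply_moves(increments=[{"tx": -9, "ty": -24, "tz": 0, "rx": 0, "ry": 0, "rz": 0}, {"tx": -18, "ty": -48, "tz": 0, "rx": 0, "ry": 0, "rz": 0}, {"tx": -27, "ty": -72, "tz": 0, "rx": 0, "ry": 0, "rz": 0}, {"tx": -36, "ty": -96, "tz": 0, "rx": 0, "ry": 0, "rz": 0}, {"tx": -45, "ty": -120, "tz": 0, "rx": 0, "ry": 0, "rz": 0}])

```text
time: 12.23
position: [500.2, -298.2, 244.9]
orientation: [-3.141, -0.0, 1.744]
wrist_force: [0.5, 0.3, -3.1]
gripper_width: 25.3
gripper_force: 30.0
```

apply_moves(increments=[{"tx": -7, "ty": -18, "tz": 0, "rx": 0, "ry": 0, "rz": 0}, {"tx": -12, "ty": -32, "tz": 0, "rx": 0, "ry": 0, "rz": 0}, {"tx": -15, "ty": -40, "tz": 0, "rx": 0, "ry": 0, "rz": 0}, {"tx": -15, "ty": -40, "tz": 0, "rx": 0, "ry": 0, "rz": 0}, {"tx": -15, "ty": -40, "tz": 0, "rx": 0, "ry": 0, "rz": 0}])

```text
time: 12.65
position: [486.4, -336.3, 244.9]
orientation: [-3.141, -0.001, 1.744]
wrist_force: [-0.6, 0.6, -3.4]
gripper_width: 25.2
gripper_force: 30.0
```

Run:
```python
from wq import *
s=robot.sense(); print(s['position'],s['wrist_force'],s['gripper_width'])
f=grab('scene'); save(f,'cup',(40,120,320,330),2.5); w=cloud(f); Z=w[...,2]
hsv=cv2.cvtColor(f['color'],cv2.COLOR_RGB2HSV); S=hsv[...,1].astype(int)
t=s['position']
m=(np.hypot(w[...,0]-t[0],w[...,1]-t[1])<60)&(Z>35)&(Z<160)
print('lowest cup pt',np.percentile(Z[m],[0,1,3]),'y range foot',np.percentile(w[...,1][m],[1,99]))
t0=w[(Z>21)&(Z<28)&(abs(w[...,0]-487)<75)&(abs(w[...,1]+336)<75)]; print('scale scene view',cv2.minAreaRect(t0[:,:2].astype(np.float32)))
```

```text
[ 486.37851751 -336.30589851  244.92173833] [-0.63185635  0.56407136 -3.39117113] 25.242362729187004
lowest cup pt [71.08917591 72.39484349 74.67526801] y range foot [-368.00218235 -300.3471736 ]
scale scene view ((487.2618408203125, -338.59698486328125), (125.2106704711914, 121.3695068359375), 8.314858436584473)
```

View pics/cup.png

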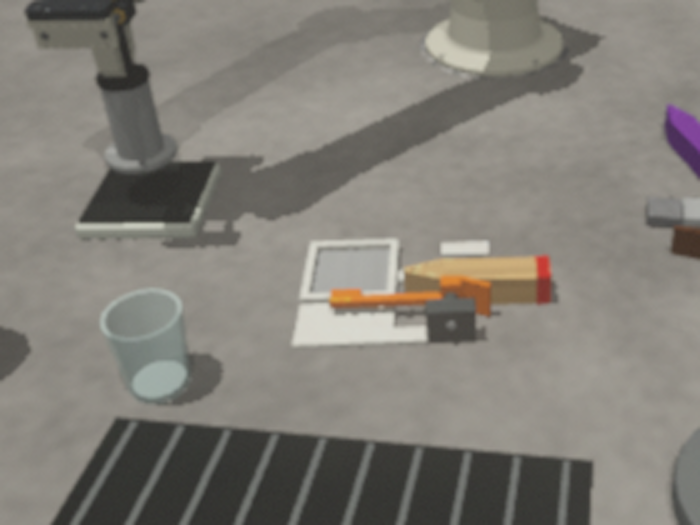

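The cup (140,120) hangs upright above the scale (150,195), and the wedge is still in place (480,275). The cup's underside is at about 71 mm, so I'll lower about 47 mm.

apply_moves(increments=[{"tx": 0, "ty": 0, "tz": -8, "rx": 0, "ry": 0, "rz": 0}, {"tx": 0, "ty": 0, "tz": -20, "rx": 0, "ry": 0, "rz": 0}, {"tx": 0, "ty": 0, "tz": -31, "rx": 0, "ry": 0, "rz": 0}, {"tx": 0, "ty": 0, "tz": -38, "rx": 0, "ry": 0, "rz": 0}, {"tx": 0, "ty": 0, "tz": -42, "rx": 0, "ry": 0, "rz": 0}])

```text
time: 13.12
position: [485.9, -335.3, 200.9]
orientation: [-3.139, -0.002, 1.745]
wrist_force: [0.4, 0.5, -3.1]
gripper_width: 25.6
gripper_force: 30.0
```

apply_moves(increments=[{"tx": 0, "ty": 0, "tz": -1, "rx": 0, "ry": 0, "rz": 0}, {"tx": 0, "ty": 0, "tz": -2, "rx": 0, "ry": 0, "rz": 0}, {"tx": 0, "ty": 0, "tz": -3, "rx": 0, "ry": 0, "rz": 0}, {"tx": 0, "ty": 0, "tz": -3, "rx": 0, "ry": 0, "rz": 0}])

```text
time: 13.45
position: [486.9, -336.6, 200.5]
orientation: [3.141, 0.0, 1.744]
wrist_force: [-0.3, 0.5, -2.7]
gripper_width: 25.6
gripper_force: 30.0
```

apply_moves(increments=[{"tx": 0, "ty": 0, "tz": -0.7, "rx": 0, "ry": 0, "rz": 0}, {"tx": 0, "ty": 0, "tz": -1.4, "rx": 0, "ry": 0, "rz": 0}, {"tx": 0, "ty": 0, "tz": -2, "rx": 0, "ry": 0, "rz": 0}, {"tx": 0, "ty": 0, "tz": -2, "rx": 0, "ry": 0, "rz": 0}])

```text
time: 13.78
position: [486.7, -336.4, 198.3]
orientation: [3.141, 0.0, 1.745]
wrist_force: [-0.4, -0.1, -2.8]
gripper_width: 25.4
gripper_force: 30.0
```

apply_moves(increments=[{"tx": 0, "ty": 0, "tz": -0.6, "rx": 0, "ry": 0, "rz": 0}, {"tx": 0, "ty": 0, "tz": -1.2, "rx": 0, "ry": 0, "rz": 0}, {"tx": 0, "ty": 0, "tz": -1.2, "rx": 0, "ry": 0, "rz": 0}, {"tx": 0, "ty": 0, "tz": -1.2, "rx": 0, "ry": 0, "rz": 0}])

```text
time: 14.12
position: [486.8, -336.7, 198.0]
orientation: [3.141, 0.001, 1.744]
wrist_force: [-2.0, 0.8, 4.9]
gripper_width: 25.6
gripper_force: 30.0
```

Contact (force now +4.9 N, weight carried). Release and rise.

apply_moves(increments=[{"tx": 0, "ty": 0, "tz": 0.5, "rx": 0, "ry": 0, "rz": 0}, {"tx": 0, "ty": 0, "tz": 0.5, "rx": 0, "ry": 0, "rz": 0}, {"tx": 0, "ty": 0, "tz": 0.5, "rx": 0, "ry": 0, "rz": 0}, {"tx": 0, "ty": 0, "tz": 0.5, "rx": 0, "ry": 0, "rz": 0}, {"tx": 0, "ty": 0, "tz": 0.5, "rx": 0, "ry": 0, "rz": 0}], jaw=1.0)

```text
time: 14.53
position: [486.9, -336.3, 197.4]
orientation: [3.141, -0.0, 1.745]
wrist_force: [0.4, -0.0, 0.3]
gripper_width: 54.4
gripper_force: 0.0
```

apply_moves(increments=[{"tx": 0, "ty": 0, "tz": 0, "rx": 0, "ry": 0, "rz": 0}, {"tx": 0, "ty": 0, "tz": 0, "rx": 0, "ry": 0, "rz": 0}, {"tx": 0, "ty": 0, "tz": 0, "rx": 0, "ry": 0, "rz": 0}, {"tx": 0, "ty": 0, "tz": 0, "rx": 0, "ry": 0, "rz": 0}, {"tx": 0, "ty": 0, "tz": 0, "rx": 0, "ry": 0, "rz": 0}])

```text
time: 14.95
position: [486.7, -336.4, 197.5]
orientation: [3.142, -0.0, 1.745]
wrist_force: [-0.4, -0.7, 0.2]
gripper_width: 87.0
gripper_force: 0.0
```

apply_moves(increments=[{"tx": 0, "ty": 0, "tz": 10, "rx": 0, "ry": 0, "rz": 0}, {"tx": 0, "ty": 0, "tz": 30, "rx": 0, "ry": 0, "rz": 0}, {"tx": 0, "ty": 0, "tz": 60, "rx": 0, "ry": 0, "rz": 0}, {"tx": 0, "ty": 0, "tz": 85, "rx": 0, "ry": 0, "rz": 0}, {"tx": 0, "ty": 0, "tz": 110, "rx": 0, "ry": 0, "rz": 0}])

```text
time: 15.37
position: [486.7, -336.4, 309.7]
orientation: [3.141, 0.0, 1.745]
wrist_force: [-0.0, -0.1, -0.2]
gripper_width: 91.5
gripper_force: 0.0
```

apply_moves(increments=[{"tx": -10, "ty": -10, "tz": 0, "rx": 0, "ry": 0, "rz": 0}, {"tx": -20, "ty": 15, "tz": 0, "rx": 0, "ry": 0, "rz": 0}, {"tx": -20, "ty": 45, "tz": 0, "rx": 0, "ry": 0, "rz": 0}, {"tx": -20, "ty": 70, "tz": 0, "rx": 0, "ry": 0, "rz": 0}, {"tx": -20, "ty": 70, "tz": 0, "rx": 0, "ry": 0, "rz": 0}])

```text
time: 15.78
position: [467.5, -260.6, 308.5]
orientation: [3.14, -0.003, 1.751]
wrist_force: [0.4, 0.5, -0.4]
gripper_width: 91.7
gripper_force: 0.0
```

```bash
python3 wq.py fin
python3 - <<'E'
from wq import *
f=load('scene'); save(f,'final',(40,120,320,330),2.5); w=cloud(f); Z=w[...,2]
n=(np.hypot(w[...,0]-487,w[...,1]+336)<60)
for a,b in ((26,32),(133,162),(162,168)):
    q=w[n&(Z>a)&(Z<b)]; print(a,b,len(q),q.min(0).round(1) if len(q) else '',q.max(0).round(1) if len(q) else '')
E
```

```text
15.7833 [ 467.5347635  -260.63937682  308.46632972] [ 3.14026458e+00 -2.68435812e-03  1.75079462e+00] 91.68458498357604 [ 0.38736156  0.54137567 -0.38731912] tcp dock [[ 291.18962404 -182.40086303]]
top wood 524 min [-63.  -15.6  23.2] max [55.7 32.2 40.8]
top red 52 min [-77.8 -14.9   4.9] max [-65.8  14.9  39.8]
top orange 20 min [-10.9  21.4  14.2] max [47.7 29.6 40.8]
scene wood 639 min [-61.3 -15.8   5.1] max [57.6 30.  39. ]
scene red 81 min [-75.  -11.    6.6] max [-63.9  19.3  39.1]
scene orange 191 min [-12.7  17.9   7.5] max [57.4 35.1 43.5]
26 32 135 [ 432.9 -390.8   26. ] [ 540.2 -277.    32. ]
133 162 101 [ 482.6 -349.7  133.6] [ 502.9 -323.3  161.9]
162 168 34 [ 478.  -349.1  162.4] [ 502.  -326.7  166. ]
```

View pics/final.png

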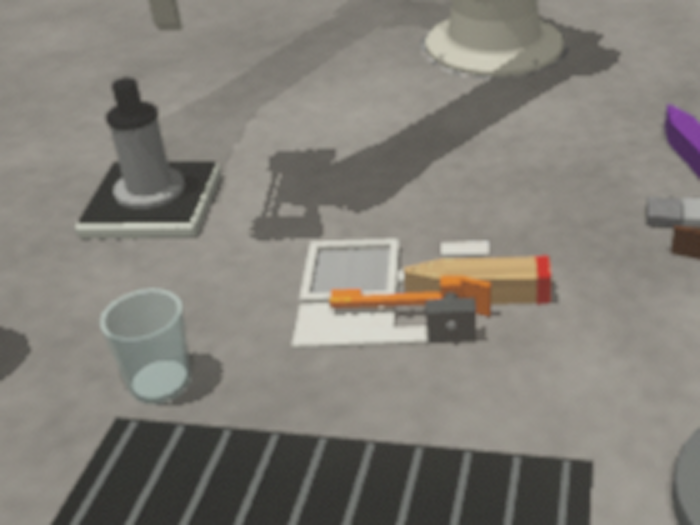

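The cup stands upright in the middle of the scale (148,185), the wedge is home (480,275), and the gripper is clear. Handing in.

```bash
python3 -c "from station import robot; print(robot.hand_in())"
```

```text
the job is handed in; nothing more can be done
None
```

The wedge is home in the dock and holds the catch open by itself, the cup stands upright in the middle of the scale, and the job is handed in at about 16 s of robot time; the hand-in gave no verdict.

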